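Frame a turned cup under the copy-stand camera

ROBOT

A 6-joint arm with a two-finger parallel gripper is mounted at the origin on a cart in front of the work surface, level with it; the furniture and walls round the work are solid. World frame = base frame: x ahead of the robot, y to its left, z up, the work surface at z = 0. Lengths are in mm, angles in rad, forces in N, time in s.
With the tool pointing down it reaches from about 325 to 875 mm from the base axis. Payload 4.4 kg.
Tool frame: the origin (TCP) lies on the centre line of the jaws, within the pads' length; the fingertips stand ahead of it and the grasp point (between the pads) lies 6 mm ahead of it (ctrl.tcp_to_tips is the z of the fingertips in the tool frame, in mm); z points along the fingers, y is the direction in which the jaws open and shut (so a half turn about z gives the same grasp; the last joint's range is limited). The gripper opens to 85 mm and grips with 20 to 120 N. Pads are 22 mm wide; open, the fingers measure 114 mm over their backs; the gripper's body (76 mm by 85 mm) begins 54 mm behind the grasp point. The pads swing forward as they close: fully open they stand 13 mm farther back than shut.
Start: joints at [-1.429, 0.207, 1.542, -0, 1.393, -0.15], TCP at [165.401, -550.699, 233.582] pointing down, gripper open.
Joint ranges: [-2.73, 2.73], [-0.86, 2.22], [0.23, 2.46], [-1.11, 4.25], [0.08, 2.63], [-2.82, 2.82]. Speed limits (rad/s): [2.79, 2.79, 3.14, 3.14, 3.14, 3.14].

INTERFACE

Orientations are given as a 3x3 rotation matrix whose columns are the frame's x, y, z axes.
In Python, from plant import ctrl, sensors, optics gives the robot as it stands. Calls block until the motion is done:
- ctrl.move_ptp(position, orientation): joint-space move of the TCP to a pose.
- ctrl.move_l(position, rot=None, vel=150, threshold=None): straight line of the TCP; rot=None keeps the orientation; vel is the mean speed in mm/s. With threshold (N) it stops when the force on the tool has changed by that much, and returns True; else False.
- ctrl.set_joints(angles): joint-space move.
- ctrl.gripper_to(opening, force=None): finger opening in mm; force is the grip in N (None keeps the last); returns when the fingers have stopped.
- ctrl.hold(seconds).
- ctrl.solve_ik(position, orientation): joint angles nearest the present ones, or None.
- sensors.read_state(): the state.
- optics.grab_frame(name): name is "scene" or "top" or "wrist"; returns (picture, depth): 384x512x3 uint8, red, green, blue; 384x512 float32, mm along the optical axis (not along the pixel's ray), 0 where there is no reading.
- optics.camera_params(name): a dict with "mtx" (3x3 intrinsics, pixels), "R" (3x3) and "t" (3): a world point X has camera coordinates R X + t; the wrist camera has in their place "T_tool_cam" (4x4, takes a point from camera to tool coordinates, whose origin is the TCP and whose axes are the flange's). Camera axes: x right, y down, z forward; pixel columns grow to the right and rows downward; lengths in mm; the calibration is good to about 2 mm. A picture is of the moment at which its call begins: read the wrist's pose just before it. camera_params takes no time and is no camera call.
A pose or a line that the arm cannot do raises ctrl.MotionError and nothing moves.
- ctrl.finish_job(): hands the job in, once; it reports no verdict.
The state is a dict: "t": time; "q": joint angles; "qvel": joint speeds; "tau": joint torques, N m; "eef_pos": TCP position; "eef_rot": TCP orientation; "force": force on the tool from outside, world axes, zero at the start; "wrist_torque": the same for the moment, N m; "grip_width": finger opening in mm.
Only numpy, scipy, OpenCV 4.12 (cv2) and the standard library are available. Lean on these libraries where they do the work, as an engineer would, in place of code of your own. Each camera call takes 0.05 s, during which the arm holds its last target.

TASK

Get the tall turned cup ready for its photo: stand it upright in the middle of the round spot on the copy stand's board and let go of it. Then grip the camera head so that the fingers squeeze its release button in, pull the mast straight up past the first stop to the second stop (all the way up), and finish still holding it there with the button squeezed in. Leave the two short cups alone.

Things in the scene. Friction and masses are not known exactly. Their poses are not given: they have to be found in the camera images.
- tall_cup: the tallest of the three loose turned wooden cups on the bench to the robot's right of the stand, 60 mm high, 53 mm across, open at the top with a felt inlay, about 45 g; grasp round its side. Origin: centre of its underside, z up along its axis.
- short_cup_a: a short turned wooden cup, 46 mm high, 52 mm across; not to be disturbed. Origin: centre of its underside.
- short_cup_b: another short turned wooden cup, 46 mm high, 52 mm across; not to be disturbed. Origin: centre of its underside.
- stand: copy stand, fixed: plywood board 335 x 110 x 12 mm with an upright square aluminium telescopic mast at one end and the round spot at the other. Origin: on the mast's axis at bench-top height; x along the board from mast to spot (board x -60 to 275, y -55 to 55 mm), z up. Outer tube 30 mm square, its 43 x 37 mm collar tops out 152 mm above the bench; three latch holes in its -y face, 45 mm apart, are the stops
- spot (a point): middle of the round spot (70 mm across, a thin dark ring), on the board's top, 12 mm above the bench and 220 mm from the mast's axis.
- head (a point): black grip block on top of the mast, 36 (x) x 34 (y) x 50 mm (z). Origin: its centre, 182 mm above the bench with the mast down, 272 mm at the second stop; axes parallel to the stand's. The +y face is ribbed, the release button is in the -y face. A camera on a short boom reaches 18 to 105 mm out on the +x side, no higher than the block. The head moves only up and down
- button (a point): centre of the release button's outer face: a metal pad 24 mm wide (x), 26 mm high, 8 mm proud of the head's -y face, at y = -25 mm from the head's origin. Take the head from above, one finger on the button, the other on the ribbed face behind it, 42 mm wide, 36 mm with the button in. Closing along x does not press it
- mast (a joint): how far the inner tube is pulled up, m: 0 = down (start), 0.045 = first stop, 0.090 = second stop and end of travel. A sprung pin locks it at each stop (1.5 mm play) unless the button is in; with the button in, it lifts at about 4 N (it weighs 3.1 N); let go between stops, it may stay there or sink until the pin catches
- release (a joint): how far the release button is squeezed in, m: 0 = out, 0.006 = fully in. Spring: 4 N at first, 6.4 N fully in. The pin is clear from 0.0045 on.
Not all that is in view belongs to the job. Leave any green look-alike of the tall_cup alone.

How it is judged:
By the outcome, as a careful person would: the job done as asked, in the order asked, and still so for the second after the job is handed in, while the arm keeps its last pose, push and grip.
It also fails if it takes over 45 s, if anything falls off the work surface, if the arm or the gripper's body presses on something with over 40 N, if the wrist force passes 120 N, or if a joint passes its speed limit or range.

## Working session

There is one attempt and no reset: what is moved stays moved. The work goes in short steps, each a Python script; the robot and the scene stay as the last script left them, time stands still between calls to the robot, and variables do not carry over. Pictures are saved under pics/ and viewed, and the job is handed in when it is done.

```bash
ls; mkdir -p pics; python3 - <<'E'
from plant import ctrl,sensors,optics
import cv2,numpy as np
print(ctrl.tcp_to_tips, sensors.read_state())
for n in ["scene","top","wrist"]:
    im,d=optics.grab_frame(n); cv2.imwrite(f"pics/{n}0.png",im[:,:,::-1]); np.savez(f"{n}0.npz",im=im,d=d); print(n,optics.camera_params(n))
E
```

```text
pics
25.0 {'t': 0.0, 'q': array([-1.42950011e+00,  2.07463009e-01,  1.54296998e+00, -2.74578239e-06,
        1.39349026e+00, -1.50512189e-01]), 'qvel': array([-0.00141269, -0.00036809, -0.00110755,  0.0004276 , -0.00097076,
       -0.00085097]), 'tau': array([ 9.80065270e-04, -3.83031106e+01, -2.91597891e+01, -2.08415790e-04,
        1.04759226e-02, -7.54050603e-06]), 'eef_pos': array([ 165.29249441, -549.93957542,  232.39373373]), 'eef_rot': array([[ 9.57725107e-01,  2.87684739e-01, -3.30884676e-04],
       [ 2.87684720e-01, -9.57722392e-01,  2.30698313e-03],
       [ 3.46788176e-04, -2.30464613e-03, -9.99997284e-01]]), 'force': array([0.85797081, 1.15299322, 0.62697114]), 'wrist_torque': array([-0.01003707,  0.00605618,  0.01132497]), 'grip_width': 85.48586260760375}
scene {'mtx': array([[446.11099423,   0.        , 253.68743061],
       [  0.        , 446.11099423, 190.88687934],
       [  0.        ,   0.        ,   1.        ]]), 'R': array([[-0.71971598, -0.6942644 , -0.00242002],
       [-0.34848734,  0.3642732 , -0.8636328 ],
       [ 0.60047105, -0.62072698, -0.5041156 ]]), 
[... 260 characters left out ...]
371,  0.00291517],
       [-0.9911633 ,  0.02842763, -0.12956536],
       [ 0.12942726, -0.00665327, -0.9915666 ]]), 't': array([ -50.85967917,  506.35684394, 1015.32256822])}
wrist {'mtx': array([[289.48100764,   0.        , 256.21768008],
       [  0.        , 289.48100764, 186.54735958],
       [  0.        ,   0.        ,   1.        ]]), 'T_tool_cam': array([[ 4.20921572e-04, -9.64181790e-01, -2.65241962e-01,
         6.63672352e+01],
       [ 9.99998806e-01,  8.00193166e-04, -1.32185197e-03,
         1.19052464e-01],
       [ 1.48675040e-03, -2.65241089e-01,  9.64180976e-01,
        -1.40391682e+02],
       [ 0.00000000e+00,  0.00000000e+00,  0.00000000e+00,
         1.00000000e+00]])}
```

View pics/scene0.png

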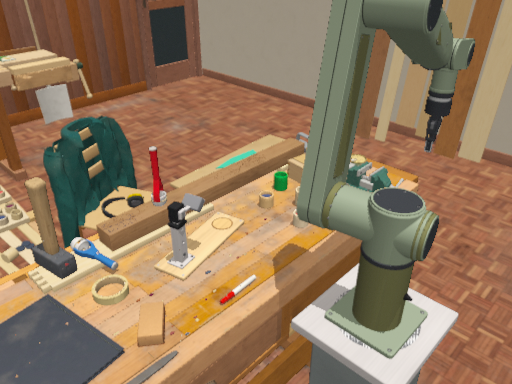

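View pics/top0.png

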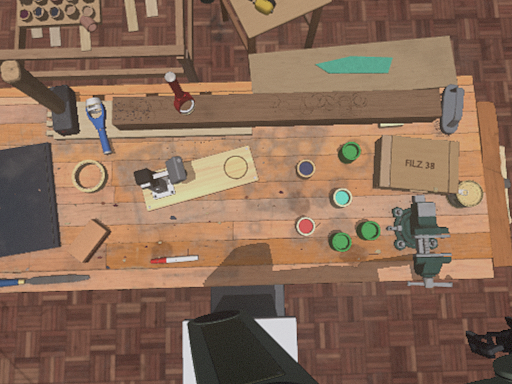

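View pics/wrist0.png

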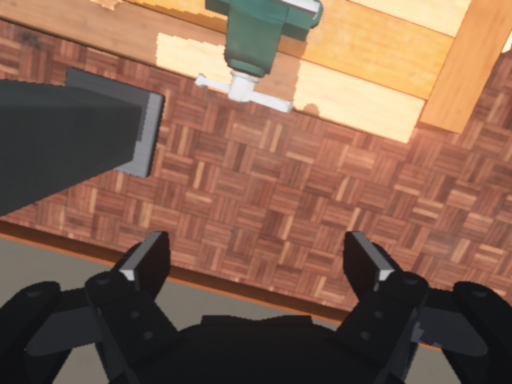

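The top view shows wooden cups with blue felt at (306,168), turquoise at (342,198) and red at (305,226). The green look-alikes are at (350,152), (369,231) and (341,242). The ring is near (236,167) and the head near (155,180). Next I measure heights with depth.

```bash
cat > h.py <<'E'
import numpy as np,cv2
from plant import ctrl,sensors,optics
def world_map(d,p,T=None):
    K=p["mtx"];v,u=np.mgrid[0:d.shape[0],0:d.shape[1]]
    c=np.stack([(u-K[0,2])/K[0,0]*d,(v-K[1,2])/K[1,1]*d,d],-1)
    if T is None: return (c-p["t"])@p["R"]
    return c@T[:3,:3].T+T[:3,3]
def ray_plane(u,v,p,z,T=None):
    K=p["mtx"];r=np.array([(u-K[0,2])/K[0,0],(v-K[1,2])/K[1,1],1.])
    if T is None: o=-p["R"].T@p["t"];r=p["R"].T@r
    else: o=T[:3,3];r=T[:3,:3]@r
    return o+r*(z-o[2])/r[2]
def wristT(s,p):
    A=np.eye(4);A[:3,:3]=s["eef_rot"];A[:3,3]=s["eef_pos"];return A@p["T_tool_cam"]
E
python3 - <<'E'
from h import *
z=np.load("top0.npz");p=optics.camera_params("top");W=world_map(z["d"],p)
for n,(u,v) in dict(blue=(306,168),turq=(342,198),red=(305,226),g1=(350,152),g2=(369,231),g3=(341,242)).items():
    w=W[v-15:v+16,u-15:u+16]; k=(w[...,2]>25)&(w[...,2]<90)
    q=w[k]; top=np.percentile(q[:,2],[50,90,97]); r=q[q[:,2]>top[1]-6]
    (c,rad)=cv2.minEnclosingCircle(r[:,:2].astype(np.float32)); print(n,top.round(1),np.round(c,1),round(rad,1),len(r),"felt",W[v,u].round(1))
# stand
for (u,v) in [(236,167),(155,180),(145,210),(258,180),(249,147)]: print(u,v,W[v,u].round(1), ray_plane(u,v,p,12).round(1))
im=z["im"][120:270,110:400]; cv2.imwrite("pics/topz.png",cv2.resize(im[:,:,::-1],None,fx=2.7,fy=2.7,interpolation=cv2.INTER_CUBIC))
E
```

```text
blue [37.9 47.9 49.2] [ 564.8 -203.5] 26.1 111 felt [ 567.5 -204.7   33.7]
turq [45.4 61.4 63.2] [ 477.4 -298.8] 26.5 125 felt [ 477.3 -300.7   42.6]
red [37.3 47.7 49.2] [ 401.6 -195.6] 26.1 115 felt [ 402.1 -194.    35.8]
g1 [45.6 62.4 63. ] [ 608.6 -330.7] 26.2 107 felt [ 609.1 -331.8   41.1]
g2 [45.6 61.8 63.1] [ 383.7 -370.4] 26.6 129 felt [ 382.9 -370.    44.2]
g3 [44.9 61.6 63. ] [ 355.4 -289.3] 26.1 119 felt [ 354.9 -290.5   43.8]
236 167 [580.1  -3.3  14.2] [580.5  -3.2  12. ]
155 180 [523.2 191.8 162.7] [548.7 233.2  12. ]
145 210 [463.5 266.1  -3.8] [462.1 261.3  12. ]
258 180 [540.3 -66.4  11.1] [540.2 -66.4  12. ]
249 147 [639.9 -42.7   9.8] [639.3 -42.7  12. ]
```

View pics/topz.png

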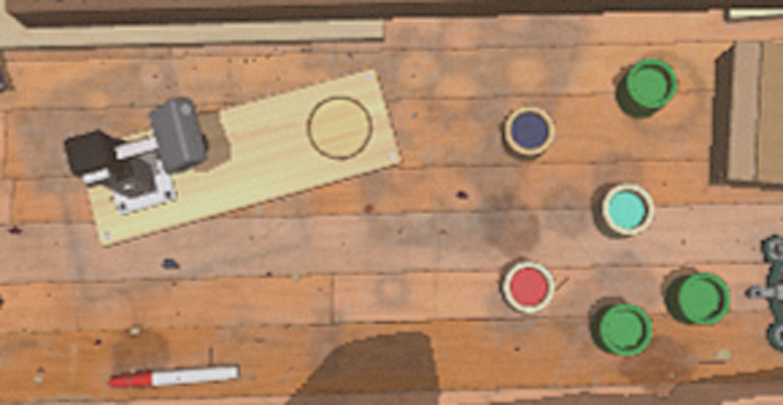

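```bash
python3 - <<'E'
from h import *
z=np.load("top0.npz");p=optics.camera_params("top");im=z["im"]
hsv=cv2.cvtColor(im,cv2.COLOR_RGB2HSV); print(hsv[180,200],hsv[175,220],hsv[200,160],hsv[215,190])
m=cv2.inRange(hsv,(19,60,150),(32,160,255)); m[:, :130]=0;m[:,270:]=0;m[:140]=0;m[215:]=0
m=cv2.morphologyEx(m,cv2.MORPH_CLOSE,np.ones((3,3)))
c=max(cv2.findContours(m,0,2)[0],key=cv2.contourArea); print(cv2.contourArea(c),cv2.boundingRect(c))
P=np.array([ray_plane(u,v,p,12)[:2] for u,v in c[:,0]],np.float32)
r=cv2.minAreaRect(P); print(r); B=cv2.boxPoints(r); print(B)
# ring
roi=im[145:190,212:262].astype(float); g=cv2.cvtColor(im,cv2.COLOR_RGB2GRAY)[145:190,212:262]
k=cv2.resize(g,None,fx=4,fy=4,interpolation=cv2.INTER_CUBIC)
bh=cv2.morphologyEx(k,cv2.MORPH_BLACKHAT,cv2.getStructuringElement(2,(17,17)))
vv,uu=np.nonzero(bh>25)
Q=np.array([ray_plane((u+.5)/4-.5+212,(v+.5)/4-.5+145,p,12)[:2] for u,v in zip(uu,vv)])
d=np.hypot(*(Q-[580,-3]).T);Q=Q[abs(d-35)<8]
A=np.c_[2*Q,np.ones(len(Q))];s=np.linalg.lstsq(A,(Q**2).sum(1),rcond=None)[0]; print("ring",s[:2],np.sqrt(s[2]+s[0]**2+s[1]**2),len(Q))
W=world_map(z["d"],p); w=W[155:215,130:190].reshape(-1,3); q=w[(w[:,2]>195)&(w[:,2]<225)]; print("head top",len(q),q.mean(0) if len(q) else 0, np.percentile(w[:,2],[90,99]))
E
```

```text
[ 21  74 213] [ 20  76 214] [ 26  65 215] [ 11  74 186]
2737.5 (142, 146, 116, 65)
((553.0470581054688, 107.50225067138672), (107.33473205566406, 333.42071533203125), 14.229249954223633)
[[460.04843  255.90637 ]
 [542.00397  -67.284996]
 [646.04565  -40.90187 ]
 [564.09015  282.2895  ]]
ring [581.16678676  -1.16780559] 33.5473442824825 2322
head top 261 [524.57417355 205.67904903 204.92827749] [191.72647814 208.73673897]
```

```bash
python3 - <<'E'
from h import *
R=np.array([[1,0,0],[0,-1,0],[0,0,-1.]])
ctrl.move_ptp([477,-299,180],R); ctrl.hold(0.2)
s=sensors.read_state(); p=optics.camera_params("wrist"); im,d=optics.grab_frame("wrist"); T=wristT(s,p)
cv2.imwrite("pics/w1.png",im[:,:,::-1]); np.savez("w1.npz",im=im,d=d,T=T)
print(s["t"],s["eef_pos"],s["q"],s["force"])
hsv=cv2.cvtColor(im,cv2.COLOR_RGB2HSV); m=cv2.inRange(hsv,(75,80,80),(95,255,255)); m=cv2.morphologyEx(m,cv2.MORPH_OPEN,np.ones((3,3)))
c=max(cv2.findContours(m,0,2)[0],key=cv2.contourArea); print(cv2.contourArea(c)); e=cv2.fitEllipse(c); print(e)
W=world_map(d,p,T); u,v=map(int,e[0]); print("felt",W[v,u], ray_plane(*e[0],p,40,T))
w=W[v-70:v+70,u-70:u+70].reshape(-1,3); q=w[(w[:,2]>54)&(w[:,2]<70)]; print("rim",cv2.minEnclosingCircle(q[:,:2].astype(np.float32)),np.median(q[:,2]),len(q))
E
```

```text
1.85 [ 476.5935683  -299.99260814  180.18749798] [-7.15407693e-01  2.30408093e-01  1.62763670e+00 -1.07880722e-04
  1.28311018e+00  8.57016585e-01] [-0.07709505 -0.28372965  0.05300504]
1087.0
((252.52069091796875, 176.00228881835938), (35.45431137084961, 39.01993942260742), 92.98757934570312)
felt [ 477.08247905 -295.82563763   41.87009628] [ 476.63743339 -296.31303717   40.        ]
rim ((453.02783203125, -321.3101501464844), 61.26288604736328) 59.660167053821226 1075
```

View pics/w1.png

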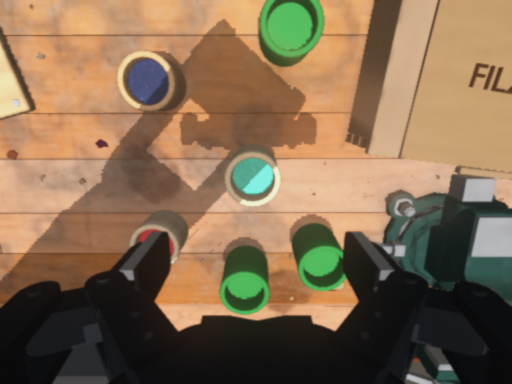

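The wrist view has the turquoise-felt cup at (252,178), upright, with its neighbours clear. It agrees with the top view to about 2 mm, so I grasp.

```bash
python3 - <<'E'
from h import *
ctrl.move_l([477,-297.5,42],vel=120)
ctrl.gripper_to(45,30); s=sensors.read_state(); print(s["t"],s["grip_width"],s["eef_pos"],s["force"])
ctrl.move_l([477,-297.5,180],vel=150); ctrl.hold(.1)
R=np.array([[1,0,0],[0,-1,0],[0,0,-1.]])
ctrl.move_ptp([581,-1,180],R); ctrl.hold(.2)
s=sensors.read_state(); p=optics.camera_params("wrist"); im,d=optics.grab_frame("wrist"); T=wristT(s,p)
print(s["t"],s["grip_width"],s["eef_pos"],s["force"],s["q"])
cv2.imwrite("pics/w2.png",im[:,:,::-1]); np.savez("w2.npz",im=im,d=d,T=T)
im,d=optics.grab_frame("top");cv2.imwrite("pics/t2.png",im[:,:,::-1]);
im,d=optics.grab_frame("scene");cv2.imwrite("pics/s2.png",im[:,:,::-1]);
E
```

```text
3.6167 51.202379941084764 [ 477.61219731 -297.97574433   42.9791724 ] [-1.22224551 -0.21772286  5.53540508]
6.1833 51.345381236145464 [580.99541473  -2.44069663 180.01439384] [-0.30041754  0.4799652   0.29930699] [-1.52989533e-01  2.67112514e-01  1.58224728e+00 -2.39747880e-04
  1.29217174e+00  1.42005739e+00]
```

View pics/w2.png

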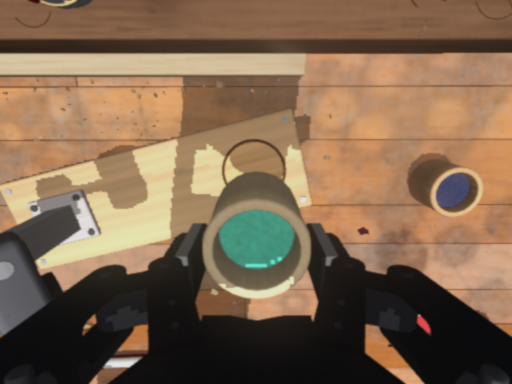

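View pics/s2.png

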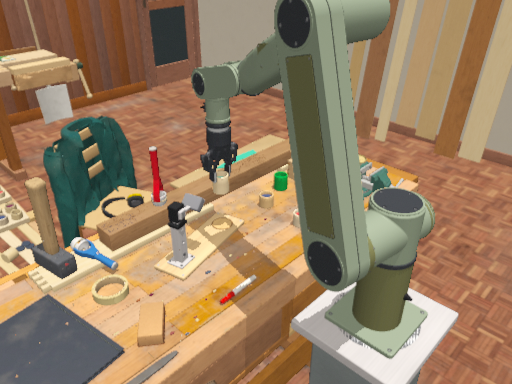

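```bash
python3 - <<'E'
from h import *
z=np.load("w2.npz");im,d,T=z["im"],z["d"],z["T"];p=optics.camera_params("wrist")
W=world_map(d,p,T)
# rim in hand: contour of wood rim pixels by height
hsv=cv2.cvtColor(im,cv2.COLOR_RGB2HSV); m=cv2.inRange(hsv,(75,60,60),(95,255,255)); m=cv2.morphologyEx(m,cv2.MORPH_OPEN,np.ones((3,3)))
c=max(cv2.findContours(m,0,2)[0],key=cv2.contourArea); e=cv2.fitEllipse(cv2.convexHull(c)); u,v=map(int,e[0])
print(cv2.contourArea(c),e,"felt depth pt",W[v,u],"plane",ray_plane(*e[0],p,W[v,u][2],T))
w=W[150:310,195:320].reshape(-1,3); q=w[(w[:,2]>192)&(w[:,2]<206)]
print("rim",len(q),np.percentile(q[:,2],[5,50,95]))
A=np.c_[2*q[:,:2],np.ones(len(q))];s=np.linalg.lstsq(A,(q[:,:2]**2).sum(1),rcond=None)[0];print("rim c",s[:2],np.sqrt(s[2]+s[0]**2+s[1]**2), q[:,:2].min(0),q[:,:2].max(0))
g=cv2.cvtColor(im,cv2.COLOR_RGB2GRAY)
bh=cv2.morphologyEx(g,cv2.MORPH_BLACKHAT,cv2.getStructuringElement(2,(9,9)));
vv,uu=np.nonzero(bh>25)
Q=np.array([ray_plane(a,b,p,12,T)[:2] for a,b in zip(uu,vv)])
k=(abs(np.hypot(*(Q-[581,-1]).T)-34)<5)&(vv<200);Q=Q[k]; print(len(Q),uu[k].min(),uu[k].max(),vv[k].min(),vv[k].max())
from scipy.optimize import least_squares
s=least_squares(lambda x:np.hypot(*(Q-x[:2]).T)-x[2],[581,-1,34],loss="soft_l1");print("ring",s.x, np.std(s.fun))
E
```

```text
3284.0 ((256.365966796875, 238.91250610351562), (58.15058135986328, 73.83983612060547), 89.94478607177734) felt depth pt [579.72804274  -2.50017858 178.364511  ] plane [579.19469282  -2.69516977 178.364511  ]
rim 4571 [193.27223438 196.70211565 201.48364876]
rim c [582.64857021  -2.81235189] 23.7505017705445 [554.78296806 -32.6954944 ] [608.10914019  26.66979032]
389 221 284 139 184
ring [580.32126549   0.75914656  33.33507341] 1.0647846306363173
```

```bash
python3 - <<'E'
from h import *
t=np.array([580.7,-0.3])
c=t+[0,1.2]
ctrl.move_l([*c,66],vel=150); ctrl.hold(.2)
s=sensors.read_state(); print(s["eef_pos"],s["force"]); c=c+(t-s["eef_pos"][:2])
r=ctrl.move_l([*c,51],vel=25,threshold=3); s=sensors.read_state(); print(r,s["t"],s["eef_pos"],s["force"])
E
```

```text
[581.77499294   0.74975422  67.3861658 ] [-0.6469532   0.36908801 -0.82258878]
True 7.9167 [5.79843249e+02 1.38253377e-01 5.49956580e+01] [-0.98125432  0.28877232  3.61415612]
```

```bash
python3 - <<'E'
from h import *
ctrl.gripper_to(85); s=sensors.read_state(); print(s["t"],s["grip_width"],s["force"])
x,y,z=s["eef_pos"]
ctrl.move_l([x,y,190],vel=150)
ctrl.move_l([x-40,y,280],vel=200); ctrl.hold(.1)
s=sensors.read_state();p=optics.camera_params("wrist");T=wristT(s,p)
im,d=optics.grab_frame("wrist");cv2.imwrite("pics/w3.png",im[:,:,::-1]);np.savez("w3.npz",im=im,d=d,T=T)
print(s["t"],s["eef_pos"],s["q"])
E
```

```text
8.35 85.1845197243355 [-0.37855902  0.81321415  0.67639178]
10.15 [5.37979396e+02 4.26995541e-01 2.77596984e+02] [-1.60148579e-01  9.97524896e-02  1.57235568e+00  3.31590369e-05
  1.47524200e+00  1.41063085e+00]
```

View pics/w3.png

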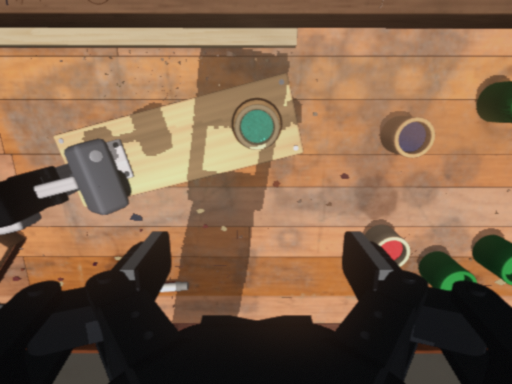

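```bash
python3 - <<'E'
from h import *
X=np.array([0.2458,-0.9693,0]);X/=np.linalg.norm(X);Z=np.array([0,0,-1.])
Rs=[np.c_[X,np.cross(Z,X),Z],np.c_[-X,np.cross(Z,-X),Z]]
M=np.array([580.7,-0.3])-220*X[:2]; print(M)
for R in Rs:
    print([ (None if q is None else np.round(q,2)) for q in (ctrl.solve_ik([*M,h],R) for h in (190,285,310))])
im,d=optics.grab_frame("top");cv2.imwrite("pics/t3.png",cv2.resize(im[120:270,110:400,::-1],None,fx=2.7,fy=2.7,interpolation=cv2.INTER_CUBIC));np.savez("t3.npz",im=im,d=d)
E
```

```text
[526.62292196 212.95025119]
[None, None, None]
[array([ 0.23,  0.23,  1.61, -0.  ,  1.31, -0.02]), array([ 0.23,  0.16,  1.49, -0.  ,  1.49, -0.02]), array([ 0.23,  0.14,  1.46, -0.  ,  1.54, -0.02])]
```

View pics/t3.png

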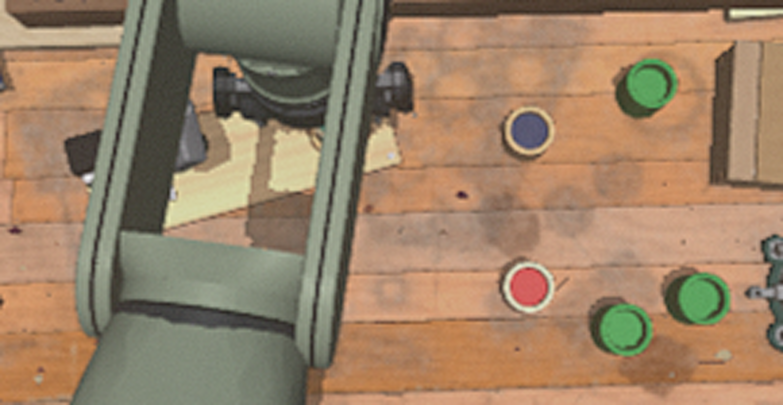

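```bash
cat >> h.py <<'E'
X=np.array([0.2458,-0.9693,0]);X/=np.linalg.norm(X);Z=np.array([0,0,-1.])
RH=np.c_[-X,np.cross(Z,-X),Z]
Y=np.array([-X[1],X[0],0])
M=np.array([526.6,212.9])
E
python3 - <<'E'
from h import *
ctrl.move_ptp([*M,300],RH); ctrl.hold(.2)
s=sensors.read_state();p=optics.camera_params("wrist");T=wristT(s,p)
im,d=optics.grab_frame("wrist");cv2.imwrite("pics/w4.png",im[:,:,::-1]);np.savez("w4.npz",im=im,d=d,T=T)
print(s["t"],s["eef_pos"],s["q"],s["eef_rot"].round(4))
im,d=optics.grab_frame("top");cv2.imwrite("pics/t4.png",cv2.resize(im[120:270,110:400,::-1],None,fx=2.7,fy=2.7,interpolation=cv2.INTER_CUBIC));np.savez("t4.npz",im=im,d=d)
im,d=optics.grab_frame("scene");cv2.imwrite("pics/s4.png",im[:,:,::-1]);np.savez("s4.npz",im=im,d=d)
E
```

```text
11.7333 [526.78028988 212.24118788 299.86617754] [ 2.30708807e-01  1.48237493e-01  1.47294694e+00 -1.27111005e-04
  1.52063773e+00 -1.62396210e-02] [[-2.445e-01  9.697e-01 -2.000e-04]
 [ 9.697e-01  2.445e-01 -2.000e-04]
 [-1.000e-04 -2.000e-04 -1.000e+00]]
```

View pics/t4.png

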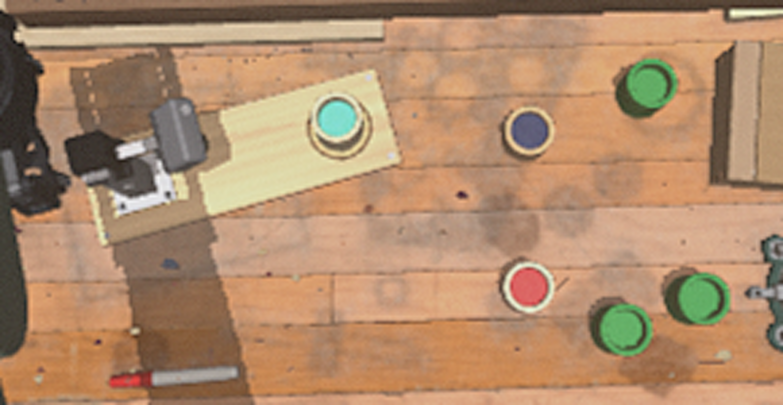

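View pics/w4.png

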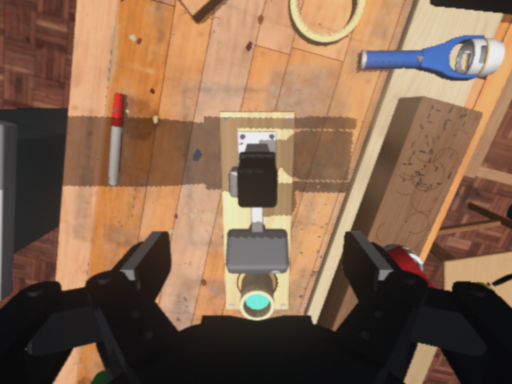

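View pics/s4.png

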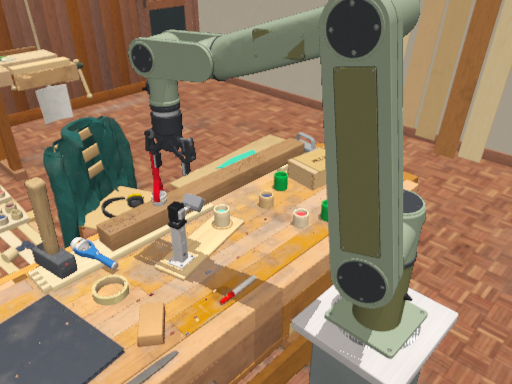

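```bash
python3 - <<'E'
from h import *
z=np.load("w4.npz");im,d,T=z["im"],z["d"],z["T"];p=optics.camera_params("wrist");W=world_map(d,p,T)
O=np.array([*M,0])
def loc(w): return np.stack([(w-O)@X,(w-O)@Y,w[...,2]],-1)
L=loc(W)
w=L[140:215,220:290]; k=(w[...,2]>200)&(w[...,2]<215); q=w[k]; vv,uu=np.nonzero(k)
print("head top stand-local pts",len(q),np.median(q[:,2]),np.percentile(q[:,0],[1,50,99]),np.percentile(q[:,1],[1,50,99]),uu.min()+220,uu.max()+220,vv.min()+140,vv.max()+140)
for v in (178,182,186,190,195): print(v,[tuple(L[v,u].round(0)) for u in (228,232,236,240,270,274,278)])
b=cv2.cvtColor(im,cv2.COLOR_RGB2GRAY); print(b[188,225:285]); print(b[140:215,257])
# head edge rays at z=207
for (u,v) in ((237,190),(277,190),(257,167),(257,207)): print((u,v),loc(ray_plane(u,v,p,207,T)).round(1))
z=np.load("t4.npz");p=optics.camera_params("top");W=world_map(z["d"],p)
w=W[145:185,215:260]; q=w[(w[...,2]>66)&(w[...,2]<85)]; print("cup rim",len(q),np.median(q[:,2]),cv2.minEnclosingCircle(q[:,:2].astype(np.float32)))
hsv=cv2.cvtColor(z["im"],cv2.COLOR_RGB2HSV);m=cv2.inRange(hsv,(75,60,80),(95,255,255));m[:,260:]=0;m[:140]=0;m[200:]=0
c=max(cv2.findContours(m,0,2)[0],key=cv2.contourArea);e=cv2.fitEllipse(c);print(e,"felt",ray_plane(*e[0],p,53,None))
E
python3 - <<'E'
import cv2
cv2.imwrite("pics/w4z.png",cv2.resize(cv2.imread("pics/w4.png")[130:280,190:330],None,fx=4,fy=4,interpolation=cv2.INTER_CUBIC))
E
```

```text
head top stand-local pts 1643 206.65876361908272 [-18.86911625  -2.79349631  16.774461  ] [-16.26059666  -0.08105404  16.74325045] 237 277 166 207
178 [(np.float64(38.0), np.float64(-44.0), np.float64(12.0)), (np.float64(-7.0), np.float64(-22.0), np.float64(195.0)), (np.float64(-7.0), np.float64(-18.0), np.float64(195.0)), (np.float64(-10.0), np.float64(-14.0), np.float64(207.0)), (np.float64(-10.0), np.float64(11.0), np.float64(207.0)), (np.float64(-10.0), np.float64(14.0), np.float64(206.0)), (np.float64(38.0), np.float64(33.0), np.float64(11.0))]
182 [(np.float64(44.0), np.float64(-44.0), np.float64(11.0)), (np.float64(-3.0), np.float64(-22.0), np.float64(195.0)), (np.float64(-3.0), np.float64(-18.0), np.float64(195.0)), (np.float64(-6.0), np.float64(-14.0), np.float64(206.0)), (np.float64(-6.0), np.float64(11.0), np.float64(207.0)), (np.float64(-6.0), np.float64(14.0), np.float64(207.0)), (np.float64(44.0), np.float64(33.0), np.float64(12.0))]
186 [(np.float64(50.0), np.float64(-44.0), np.float64(11.0)), (np.float64(0.0), np.float64(-22.0), np.float64(196.0)), (np.float64(0.0), n
[... 1316 characters left out ...]
4 233 226 174 109  84  82  82  82  82  79  68  50  47  55  62  59  49
  42  40  39  40  39  39  39  38  39  40  42  46  49  51  46  44  44  43
  43  44  43  42  43  44  44  43  44  44  43  43  45  45  45  45  45  46
  46  46  46  47  46  47  47  47  47  48  48  48  74 151 220 232 232 232
 233 232 233]
(237, 190) [  0.5 -16.8 207. ]
(277, 190) [  0.6  16.7 207. ]
(257, 167) [-1.91e+01 -1.00e-01  2.07e+02]
(257, 207) [ 1.56e+01 -1.00e-01  2.07e+02]
cup rim 124 71.93315217692535 ((579.6852416992188, -3.1197609901428223), 26.62789535522461)
((234.13270568847656, 163.42227172851562), (12.252229690551758, 13.48060131072998), 74.25261688232422) felt [ 5.82719556e+02 -2.56585144e-01  5.30000000e+01]
```

View pics/w4z.png

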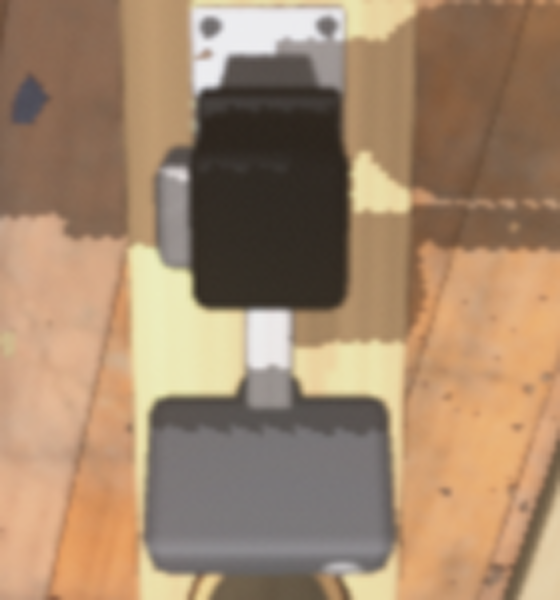

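Wrist view: black head block at (257,187) centred on the mast axis, metal button on the left at (232,185) as expected. Scene view: cup upright at (222,215). Cup centre is 1–3 mm from the ring centre. Now I grip the head.

```bash
python3 - <<'E'
from h import *
t=M+X[:2]*-1.0+Y[:2]*-1.0
t3=np.array([*t,0])
ctrl.move_l([*t,245],vel=120); ctrl.hold(.15)
s=sensors.read_state(); e=t-s["eef_pos"][:2]; print(s["eef_pos"],e); c=t+e*.8
r=ctrl.move_l([*c,189],vel=70,threshold=12); ctrl.hold(.1); s=sensors.read_state(); print(r,s["eef_pos"],s["force"])
if not r:
    ctrl.gripper_to(30,50); ctrl.hold(.2); s=sensors.read_state(); print(s["t"],s["grip_width"],s["eef_pos"],s["force"],s["wrist_torque"])
    im,d=optics.grab_frame("scene");cv2.imwrite("pics/s5.png",cv2.resize(im[120:300,60:300,::-1],None,fx=3,fy=3,interpolation=cv2.INTER_CUBIC))
    im,d=optics.grab_frame("wrist");cv2.imwrite("pics/w5.png",im[:,:,::-1])
E
```

```text
[526.27847345 213.8440604  246.44587192] [-0.89359767 -0.22054598]
False [525.22773287 213.59420381 189.80680328] [-0.38608961  0.75498731 -0.31751007]
14.4083 34.203712652122704 [526.14375169 213.85814007 189.94563433] [4.75476543 2.12820954 1.0323117 ] [0.0335972  0.15620052 0.05038555]
```

View pics/s5.png

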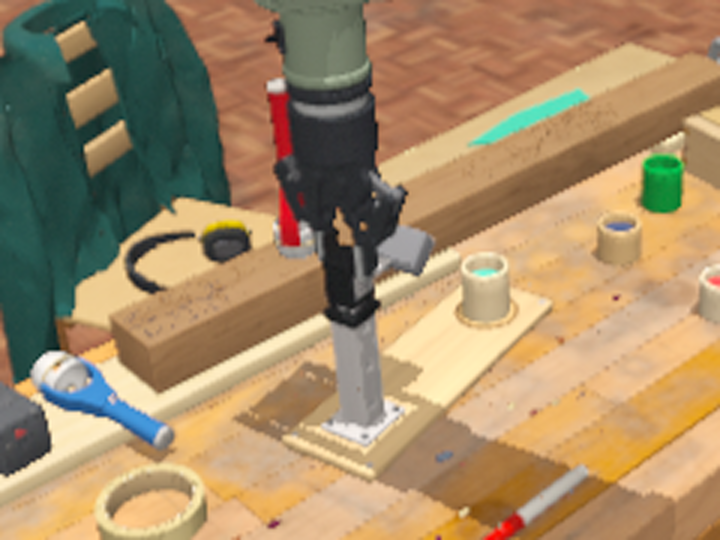

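View pics/w5.png

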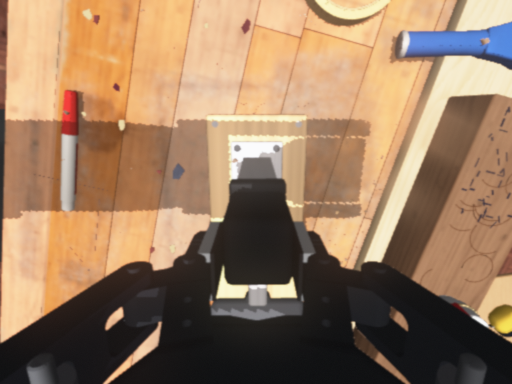

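The fingers straddle the head, seen at (257,235) in the wrist view. The width reads 34.2 mm. The cup read 1.7 mm small too, so this corresponds to 36 mm with the button in. Now I lift.

```bash
python3 - <<'E'
from h import *
s0=sensors.read_state(); x,y,z=s0["eef_pos"]
for dz in (20,50,84):
    r=ctrl.move_l([x,y,z+dz],vel=50,threshold=25); s=sensors.read_state(); print(dz,r,s["t"],s["eef_pos"],s["force"].round(1),round(s["grip_width"],2))
    if r: break
im,d=optics.grab_frame("scene");cv2.imwrite("pics/s6.png",cv2.resize(im[80:300,60:300,::-1],None,fx=2.7,fy=2.7,interpolation=cv2.INTER_CUBIC));np.savez("s6.npz",im=im,d=d)
E
```

```text
20 False 15.075 [526.1493722  213.82541589 209.47062117] [ 2.8  0.  -2.9] 34.32
50 False 15.825 [526.13968061 213.82847496 239.72171005] [ 4.1  0.3 -2.3] 34.45
84 False 16.6583 [526.14012104 213.82693015 273.74638302] [ 4.6  0.7 -2.3] 34.32
```

View pics/s6.png

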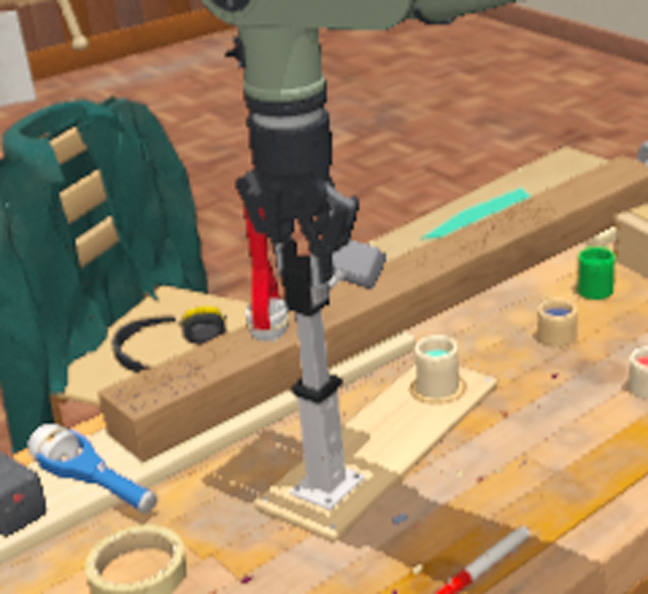

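The mast is extending past the first stop with the head in the grip, and the cup is undisturbed. Last few millimetres to the end stop.

```bash
python3 - <<'E'
from h import *
x,y,z0=526.14,213.83,189.95
r=ctrl.move_l([x,y,z0+94],vel=15,threshold=10); ctrl.hold(.3); s=sensors.read_state(); print(r,s["t"],s["eef_pos"]-[0,0,z0],s["force"].round(1),round(s["grip_width"],2))
p=optics.camera_params("wrist");T=wristT(s,p)
for n in("top","scene"):
    im,d=optics.grab_frame(n);np.savez(n+"7.npz",im=im,d=d);cv2.imwrite(f"pics/{n}7.png",cv2.resize(im[80:300,60:300,::-1],None,fx=2.7,fy=2.7,interpolation=cv2.INTER_CUBIC))
im,d=optics.grab_frame("wrist");np.savez("w7.npz",im=im,d=d,T=T)
W=world_map(d,p,T); L=W[215:270,235:280,2]; print("head top z wrist (median)",np.median(L))
E
```

```text
True 17.525 [526.12623089 213.83318423  88.3305011 ] [ 4.5  1.7 -3.1] 34.44
head top z wrist (median) 295.05385403940556
```

View pics/scene7.png

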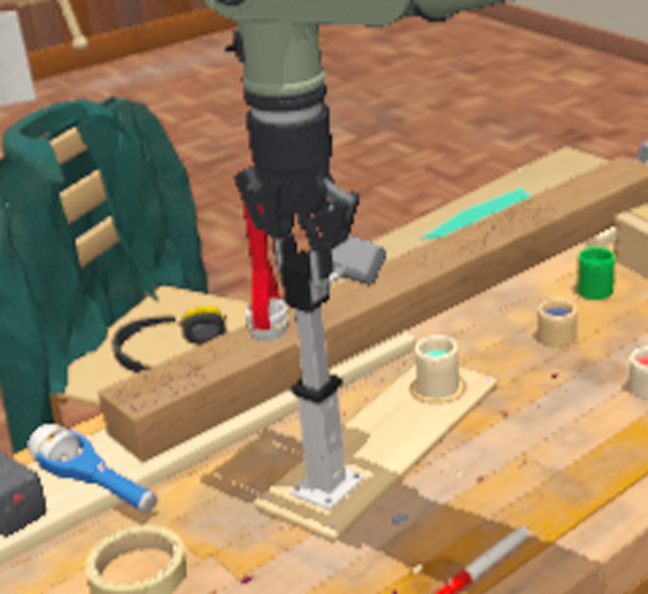

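Only 88.3 mm: the threshold tripped, but the force has dropped back to about the mast's own weight. I raise it further in small steps until the stop carries load.

```bash
python3 - <<'E'
from h import *
x,y,z0=526.14,213.83,189.95
for dz in (89,90,90.5,91,91.5,92,92.5,93):
    r=ctrl.move_l([x,y,z0+dz],vel=10); ctrl.hold(.15); s=sensors.read_state(); print(dz,round(s["t"],2),(s["eef_pos"]-[0,0,z0]).round(2),s["force"].round(1),round(s["grip_width"],2))
    if s["force"][2]<-14: break
E
```

```text
89 18.07 [526.14 213.83  88.76] [ 4.5  1.9 -4.2] 34.08
90 18.48 [526.13 213.85  90.04] [ 3.7  1.5 -2.5] 34.25
90.5 18.88 [526.16 213.83  90.14] [ 5.3  0.7 -4.2] 34.2
91 19.27 [526.11 213.84  90.13] [ 6.   1.4 -7. ] 34.02
91.5 19.68 [526.11 213.82  90.14] [ 6.2  2.4 -7.7] 34.03
92 20.07 [526.09 213.81  90.15] [ 6.9  2.2 -9.1] 33.84
92.5 20.48 [526.09 213.8   90.2 ] [  8.2   2.8 -10.3] 34.04
93 20.88 [526.08 213.83  90.19] [  8.8   2.4 -13.3] 34.39
```

The end stop is at 90.15 mm, with force now building against it. I ease the pull slightly, then do a final check.

```bash
python3 - <<'E'
from h import *
ctrl.move_l([526.14,213.83,189.95+91.8],vel=10); ctrl.hold(.5); s=sensors.read_state(); print(s["t"],s["eef_pos"][2]-189.95,s["force"].round(1),s["grip_width"])
im,d=optics.grab_frame("top");cv2.imwrite("pics/t8.png",cv2.resize(im[120:270,110:400,::-1],None,fx=2.7,fy=2.7,interpolation=cv2.INTER_CUBIC))
p=optics.camera_params("top");W=world_map(d,p)
for n,(u,v),lo in (("tall",(235,165),66),("blue",(306,168),42),("red",(305,226),42)):
    w=W[v-17:v+17,u-17:u+17]; q=w[(w[...,2]>lo)&(w[...,2]<85)]; print(n,len(q),cv2.minEnclosingCircle(q[:,:2].astype(np.float32)))
ps=optics.camera_params("wrist");T=wristT(sensors.read_state(),ps);im,d=optics.grab_frame("wrist");print("head top z",np.median(world_map(d,ps,T)[215:270,235:280,2]))
E
```

```text
21.6417 90.15074964910008 [ 6.8  1.6 -9.3] 34.60264410687233
tall 125 ((579.7595825195312, -3.0991554260253906), 26.56090545654297)
blue 109 ((564.981201171875, -203.61904907226562), 26.201295852661133)
red 112 ((401.5163879394531, -195.5718536376953), 26.188846588134766)
head top z 296.82791694866796
```

View pics/t8.png

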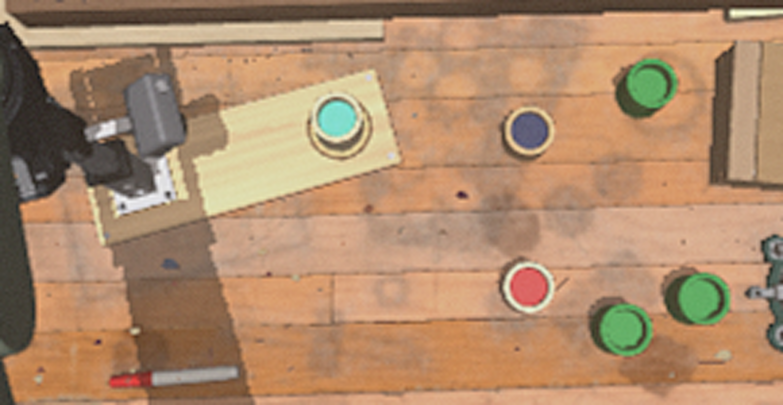

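The cup stands inside the ring at (338,125) in the crop, the short cups haven't moved, and the head is up in the grip.

```bash
python3 -c "
from plant import ctrl
ctrl.finish_job()"
```

```text
the job is handed in; nothing more can be done
```

I stood the tall cup (turquoise felt) upright on the round spot and let go. I then gripped the head with the button squeezed in, pulled the mast up to its second stop, and handed the job in holding it there. It took about 22 s of the 45 s allowed.

Last checks:
- **Cup:** it is upright inside the ring. The top camera put its rim centre about 2.4 mm from the ring centre, within the 2 mm calibration plus noise. Two estimates of the cup centre differed by about 4 mm.
- **Mast:** it rose 90.15 mm and stopped firmly. The wrist camera put the head's top at 296.8 mm, against 297 expected. The arm is still pulling up with about 9 N.
- **Button:** I judged this from the finger width only. It read 34.6 mm, against 36 mm expected with the button in. The gripper also read about 1.7 mm narrow on the cup, so this fits a button that is fully in.
- **Short cups:** both are within 0.3 mm of where they started.

On the first try at the last few millimetres, the force limit stopped the lift early, at 88.3 mm. I finished in small steps until the end stop took the load.

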